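# Top up the coffee grinder and run it

### The job

Pour all the beans from the green dosing cup into the coffee grinder's bowl and stand the cup back upright on the desk. Then fit the clear lid on the grinder with its tab over the orange start pin, and press it down flush on the rim so that the grinder runs, without slamming it; the grinder runs only while the lid is held down, so keep it pressed for three seconds and finish still holding it down. Leave the mug, the phone and the dropper bottle where they are.

Things in the scene. Friction and masses are not known exactly. Their poses are not given: they have to be found in the camera images.
- grinder: coffee grinder fixed to the desk: dark round body, 100 mm wide, with a steel bowl open at the top, rim 100 mm above the desk. Origin: centre of its underside, on the bowl's axis; z up. On its own -x side a dark column, 28 mm wide, 95 mm high, reaches to 72 mm from the axis and carries the orange start pin. A layer of fixed beans covers the bowl's floor.
- bowl_rim (a point): centre of the bowl's mouth, in the plane of the rim, 100 mm above the desk. Mouth 82 mm wide inside, bowl 40 mm deep, wall 6 mm. Axes as the grinder's
- start_pin (a joint): orange spring-loaded start pin, 9 mm thick, on the grinder's column; the grinder runs only while it is held down. 0 = up (top 6 mm above the rim's plane), grows downward, in m; stop at 0.008. A lid flush on the rim holds it at 0.006. Needs 1.5 N to start, 4.5 N at 0.006, 5.5 N at the stop; it springs back and lifts the tab side of a lid that is let go
- pin_top (a point): top of the start pin, on its centre line, 58 mm from the bowl's axis on the grinder's -x side
- lid: the grinder's smoky clear lid, about 90 g, lying right way up on the desk. Origin: centre of its underside; z up. From below: a plug 7 mm deep that enters the bowl, tapered from 77 to 70 mm at the bottom; a flange 94 mm wide, whose underside (7 mm above the origin) rests on the rim; a dome up to 36 mm; a dark grip bar. Seated flush, the origin is 7 mm below the rim's plane
- lid_grip (a point): middle of the dark grip bar on the lid, on the lid's axis, 48 mm above its origin. The bar is 58 mm long along the lid's x, 16 mm wide along its y, and stands from 36 to 61 mm above the origin
- lid_tab (a point): under the lid's tab: 58 mm from the lid's centre along its -x, 7 mm above its origin. The dark tab with an orange dot, 24 mm wide, 6 mm thick, stands out on the lid's -x side to 73 mm from the centre, underside level with the flange's. It belongs on the start pin: the fitted lid's x axis points as the grinder's x axis, not the other way round
- cup: sage-green boat-shaped bean dosing cup, 140 g, open above, 34 mm high (rim 36), walls 4 mm. Origin on its underside, z up. Reaches from x = -51 mm (round rear end) to x = +64 mm (pouring lip). Sides upright and parallel from x = -22 to +20 mm, 57 mm apart outside: grip across y there. It starts upright on the desk, the beans in it
- cup_lip (a point): middle of the cup's pouring lip: 63 mm along the cup's x from its origin, 30 mm up; 34 mm wide inside. The cup's floor is flat to x = +20 mm, then slopes up 31 degrees to the lip, so the beans leave over the lip when the cup is tipped lip-down by some 50 to 75 degrees
- mug: blue coffee mug, 76 mm wide, 85 mm high, with a handle; bystander, origin at the centre of its underside
- phone: dark phone lying flat, 150x74x10 mm; bystander, origin at the centre of its underside
- dropper: small amber dropper bottle, 34 mm wide, 102 mm high, standing; bystander, origin at the centre of its underside
- bean_1: one of the eight loose brown coffee beans in the cup, 14x9x9 mm, origin at its centre
- bean_2: one of the eight loose brown coffee beans in the cup, 14x9x9 mm, origin at its centre
- bean_3: one of the eight loose brown coffee beans in the cup, 14x9x9 mm, origin at its centre
- bean_4: one of the eight loose brown coffee beans in the cup, 14x9x9 mm, origin at its centre
- bean_5: one of the eight loose brown coffee beans in the cup, 14x9x9 mm, origin at its centre
- bean_6: one of the eight loose brown coffee beans in the cup, 14x9x9 mm, origin at its centre
- bean_7: one of the eight loose brown coffee beans in the cup, 14x9x9 mm, origin at its centre
- bean_8: one of the eight loose brown coffee beans in the cup, 14x9x9 mm, origin at its centre
Things that resemble listed ones, but are neither listed nor needed, are in the scene too. Leave any purple look-alike of the lid alone.

How it is judged:
By the outcome, as a careful person would: the job done as asked, in the order asked, and still so for the second after the job is handed in, while the arm keeps its last pose, push and grip.
It also fails if it takes over 72 s, if anything falls off the work surface, if the arm or the gripper's body presses on something with over 40 N, if the wrist force passes 120 N, or if a joint passes its speed limit or range.

### The arm

A 6-joint arm with a two-finger parallel gripper is mounted at the origin on a cart in front of the work surface, level with it; the furniture and walls round the work are solid. World frame = base frame: x ahead of the robot, y to its left, z up, the work surface at z = 0. Lengths are in mm, angles in rad, forces in N, time in s.
With the tool pointing down it reaches from about 300 to 775 mm from the base axis. Payload 14.6 kg.
Tool frame: the origin (TCP) lies on the centre line of the jaws, within the pads' length; the fingertips stand 19 mm ahead of it and the grasp point (between the pads) is the TCP (bot.tip_reach is the distance from the TCP to the fingertips, in mm); z points along the fingers, y is the line along which they close (so a half turn about z gives the same grasp; the last joint's range is limited). The gripper opens to 85 mm and grips with 20 to 120 N. Pads are 22 mm wide; open, the fingers measure 114 mm over their backs; the gripper's body (76 mm by 85 mm) begins 54 mm behind the grasp point. The pads swing forward as they close: fully open they stand 13 mm farther back than shut.
Start: joints at [1.16, 0.3, 1.521, -0, 1.321, -0.067], TCP at [185.384, 517.805, 250.281] pointing down, gripper open.
Joint ranges: [-3.03, 3.03], [-0.79, 2.21], [0.23, 2.52], [-1.04, 4.18], [0, 3.07], [-2.55, 2.55]. Speed limits (rad/s): [2.22, 2.22, 2.57, 3.14, 3.14, 3.14].

### API

Orientations are given as a unit quaternion [w, x, y, z].
In Python, from rig import bot gives the robot as it stands. Calls block until the motion is done:
- bot.move_to(position, orientation): joint-space move of the TCP to a pose.
- bot.servo_line(position, attitude=None, speed=150, until_force=None): straight line of the TCP; attitude=None keeps the orientation; speed is the mean speed in mm/s. With until_force (N) it stops when the force on the tool has changed by that much, and returns True; else False.
- bot.move_joints(angles): joint-space move.
- bot.move_gripper(opening, grip_force=None): finger opening in mm; grip_force is the grip in N (None keeps the last); returns when the fingers have stopped.
- bot.dwell(seconds).
- bot.ik(position, orientation): joint angles nearest the present ones, or None.
- bot.read_state(): the state.
- bot.read_camera(name): name is "side" or "top"; returns a dict with "image" (420x560x3 uint8, blue, green, red), "depth" (420x560 float32, mm along the optical axis (not along the pixel's ray), 0 where there is no reading), "fovy" (degrees; the focal length in pixels is half the picture's height over the tangent of half this angle, whatever the lens; pixels are square), "cx", "cy" (the principal point, pixels), "k1" (the pictures are not rectified: a ray, as slopes to the right and down, at radius r is drawn at 1 + k1 r^2 times it, then the intrinsics apply), "eye" and "attitude" of the camera in the world. Camera axes: x right, y down, z forward; pixel columns grow to the right and rows downward; lengths in mm; the calibration is good to about 2 mm. A picture is of the moment at which its call begins.
A pose or a line that the arm cannot do raises bot.MotionError and nothing moves.
- bot.finish_job(): hands the job in; it is judged then, once.
The state is a dict: "clock": time; "joint_positions": joint angles; "qvel": joint speeds; "effort": joint torques, N m; "ee_pos": TCP position; "tool_rot": TCP orientation; "ft_force": force on the tool from outside, world axes, zero at the start; "moment": the same for the moment, N m; "grip_width": finger opening in mm; "grip_force": force on a finger pad.
Only numpy, scipy, OpenCV 4.12 (cv2) and the standard library are available. Lean on these libraries where they do the work, as an engineer would, in place of code of your own. Each camera call takes 0.05 s, during which the arm holds its last target. There are 200 camera calls.

## Working session

There is one attempt and no reset: what is moved stays moved. The work goes in short steps, each a Python script; the robot and the scene stay as the last script left them, time stands still between calls to the robot, and variables do not carry over. Pictures are saved under pics/ and viewed, at most 10 in all, crops included, and the job is handed in when it is done.

```bash
ls; mkdir -p pics
python3 - <<'E'
from rig import bot
import cv2,numpy as np
for n in("top","side"):
    c=bot.read_camera(n); cv2.imwrite(f"pics/{n}0.png",c["image"])
    np.savez(f"{n}0.npz",**{k:np.array(v) for k,v in c.items()})
    print(n,{k:v for k,v in c.items() if k not in("image","depth")}, (c["depth"]>0).mean())
print(bot.read_state())
E
```

```text
pics
top {'fovy': 50.40208677434484, 'cx': 274.7358157555635, 'cy': 212.6208352160194, 'k1': -0.012562404697175164, 'eye': array([ 436.52549113,   -7.3671157 , 1146.10911923]), 'attitude': array([-0.05421082,  0.70887095, -0.7019231 ,  0.04321019])} 0.9959608843537415
side {'fovy': 43.18813328755881, 'cx': 288.6258709844525, 'cy': 213.67455464189874, 'k1': -0.02758138717083709, 'eye': array([  197.38145289, -1111.82815554,   639.74210379]), 'attitude': array([-0.5265668 ,  0.83577708, -0.12528359,  0.09223935])} 0.9958418367346938
{'clock': 0.1, 'joint_positions': array([ 1.16041338e+00,  3.00412363e-01,  1.52151413e+00, -1.29605260e-05,
        1.32071452e+00, -6.66143831e-02]), 'qvel': array([ 0.00107167,  0.00058501, -0.00419706,  0.00093416, -0.00073462,
        0.00112081]), 'effort': array([ 2.48827186e-03, -5.44374704e+01, -3.62366903e+01,  1.18739467e-05,
        3.07290939e-03,  1.95243484e-05]), 'ee_pos': array([185.30705761, 517.63977119, 249.78185208]), 'tool_rot': array([-1.17733730e-04,  1.71037561e-01,  9.85264370e-01, -5.10823284e-04]), 'ft_force': array([ 0.31200438, -0.03384555, -0.72652467]), 'moment': array([ 0.00679543, -0.02907713,  0.04186896]), 'grip_force': 0.0, 'grip_width': 85.3187496134581}
```

View pics/top0.png

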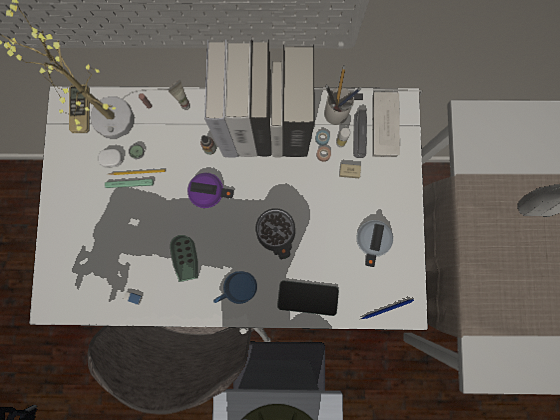

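View pics/side0.png

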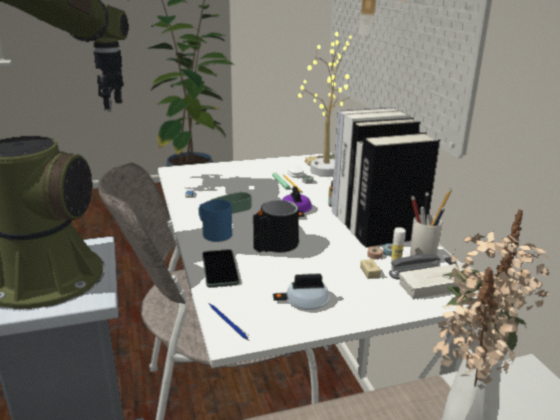

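The top view shows the grinder at (276,229) with its pin near (284,252), the clear lid at (375,237) with its tab at (371,260), and the cup at (184,258). The mug is at (240,288), the phone at (308,297), the dropper at about (208,144) and the purple decoy at (205,190). The side view agrees.

```bash
cat > h.py <<'E'
import numpy as np,cv2
from scipy.spatial.transform import Rotation as R
def rot(q): return R.from_quat([q[1],q[2],q[3],q[0]]).as_matrix()
def quat(m):
    q=R.from_matrix(m).as_quat(); return np.array([q[3],q[0],q[1],q[2]])
class Cam:
    def __init__(s,c):
        s.img=np.array(c["image"]); s.dep=np.array(c["depth"]); s.R=rot(np.array(c["attitude"])); s.eye=np.array(c["eye"])
        s.f=210/np.tan(np.radians(float(c["fovy"]))/2)
        s.K=np.array([[s.f,0,float(c["cx"])],[0,s.f,float(c["cy"])],[0,0,1]]); s.d=np.array([float(c["k1"]),0,0,0])
    def rays(s,p):
        u=cv2.undistortPoints(np.float64(p).reshape(-1,1,2),s.K,s.d).reshape(-1,2)
        return np.c_[u,np.ones(len(u))]
    def plane(s,p,z):
        r=s.rays(p)@s.R.T; return s.eye+r*((z-s.eye[2])/r[:,2])[:,None]
    def pts(s,p):
        p=np.int32(p).reshape(-1,2); return s.eye+(s.rays(p)*s.dep[p[:,1],p[:,0]][:,None])@s.R.T
    def proj(s,P):
        return cv2.projectPoints((np.float64(P).reshape(-1,3)-s.eye)@s.R,np.zeros(3),np.zeros(3),s.K,s.d)[0].reshape(-1,2)
    def cloud(s):
        v,u=np.mgrid[0:420,0:560]; return s.pts(np.c_[u.ravel(),v.ravel()]).reshape(420,560,3)
E
python3 - <<'E'
from h import *
T=Cam(np.load("top0.npz"));S=Cam(np.load("side0.npz"))
a=[]
for (u,v) in ((276,232),(375,242),(184,258)):
    a.append(cv2.resize(T.img[v-30:v+30,u-33:u+33],None,fx=4,fy=4,interpolation=cv2.INTER_CUBIC))
b=[]
for (u,v) in ((276,225),(306,290),(228,205)):
    b.append(cv2.resize(S.img[v-30:v+30,u-33:u+33],None,fx=4,fy=4,interpolation=cv2.INTER_CUBIC))
cv2.imwrite("pics/crop1.png",np.vstack([np.hstack(a),np.hstack(b)]))
C=T.cloud(); print("desk",C[280,60],C[200,400],C[300,350]); 
print(T.plane([[276,229]],100),T.plane([[375,237]],40),T.plane([[184,258]],34))
# orange in both
for n,c in (("T",T),("S",S)):
    h=cv2.cvtColor(c.img,cv2.COLOR_BGR2HSV); m=cv2.inRange(h,(4,130,90),(20,255,255))
    k,l,st,ce=cv2.connectedComponentsWithStats(m)
    for i in range(1,k):
        if st[i,4]>=4: print(n,st[i],ce[i].round(2),c.cloud()[int(ce[i][1]+.5),int(ce[i][0]+.5)].round(1))
E
```

```text
desk [416.02563937 561.92966234  -2.74332301] [ 6.31319940e+02 -3.13207145e+02  5.78655527e-01] [ 374.65966903 -181.22261458   -3.08761748]
[[542.70556421   6.33987621 100.        ]] [[ 531.16052307 -238.33951561   40.        ]] [[474.69344262 235.5590994   34.        ]]
T [337  69   8  33  70] [340.19  84.3 ] [ 893.3 -144.7  121.5]
T [136 171   4   1   4] [137.5 171. ] [701.3 371.1   8.7]
T [155 170   4   1   4] [156.5 170. ] [705.4 322.4   4.2]
T [227 192   3   3   9] [228. 193.] [644.  132.7  11.8]
T [282 249   3   4   8] [283.  250.5] [490.9 -10.6 104.6]
T [369 260   4   4  13] [370.38 261.38] [ 472.8 -230.5   11.7]
S [330 188   2   2   4] [330.5 188.5] [753.7 178.2  57.3]
S [431 192  19  33  53] [440.85 206.72] [ 894.6 -150.6  129.8]
S [259 211   3   4  10] [260.  212.2] [492.2 -14.6 104.5]
S [299 212   3   3   8] [299.88 213.12] [645.9 132.9  15.5]
S [276 294   6   4  17] [278.18 295.12] [ 472.1 -232.6   15.8]
S [129 328   2   5   8] [129.38 330.38] [ 140.7  759.1 -741.8]
S [134 334   2   4   6] [134.5 335.5] [ 161.7  729.9 -755. ]
S [131 353   2   3   6] [131.5 354. ] [ 144.1 
[... 505 characters left out ...]
6 -750.2]
S [245 379   4   4   8] [246.5  380.75] [ 537.3  339.4 -745.1]
S [239 387   3   2   4] [239.75 387.75] [ 506.1  318.6 -751.4]
S [247 386   3   3   4] [248.   387.25] [ 534.9  314.7 -750.8]
S [234 391   7  11  30] [237.17 396.5 ] [ 485.   274.2 -747.1]
S [255 390  10  24  63] [259.78 403.97] [ 552.6  213.8 -741.3]
S [267 394   2   4   6] [267.5 395.5] [ 593.   254.3 -753.7]
S [201 401   2   4   7] [201.57 402.43] [ 363.1  286.4 -748.1]
S [252 402   4   4   9] [253.56 403.44] [ 535.   228.8 -746. ]
S [202 406   3   6  13] [202.85 408.85] [ 360.6  249.7 -744.3]
S [205 415   7   5  19] [207.16 416.68] [ 367.4  210.6 -744.2]
S [250 414   3   3   8] [250.88 414.88] [ 512.8  183.7 -751.2]
```

View pics/crop1.png

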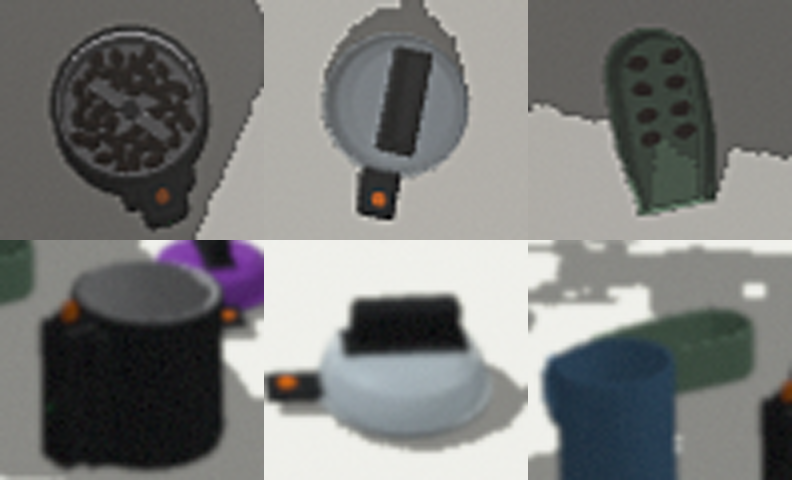

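The crops confirm three things. The pin is on the grinder's robot-facing side at about (283,250), slightly to the right. The lid's tab points toward the robot, and so does the cup's lip. Next I'll measure the poses precisely.

```bash
cat > meas.py <<'E'
from h import *
from scipy.optimize import least_squares
def fitc(P,r=None):
    P=P[:,:2]; f=lambda p:np.hypot(*(P-p[:2]).T)-(p[2] if r is None else r)
    return least_squares(f,[*P.mean(0),45] if r is None else P.mean(0),loss="soft_l1",f_scale=1.5).x
def contour(m):
    c=max(cv2.findContours(np.uint8(m),cv2.RETR_EXTERNAL,cv2.CHAIN_APPROX_NONE)[0],key=cv2.contourArea); return c.reshape(-1,2)
def box(c,x,y,r):
    m=np.zeros((420,560),bool); u,v=np.int32(c.proj([[x,y,30]])[0]); m[v-r:v+r,u-r:u+r]=1; return m
E
python3 - <<'E'
from meas import *
T=Cam(np.load("top0.npz"));S=Cam(np.load("side0.npz"))
for n,c in(("T",T),("S",S)):
    C=c.cloud(); hsv=cv2.cvtColor(c.img,cv2.COLOR_BGR2HSV)
    near=lambda x,y,r:np.hypot(C[...,0]-x,C[...,1]-y)<r
    # desk offset local
    for nm,x,y in(("g",542,6),("l",531,-238),("c",470,235)):
        d=C[near(x,y,120)&(abs(C[...,2])<8)]; print(n,nm,"desk z",np.median(d[:,2]).round(2))
    # grinder rim
    if n=="T":
        m=(C[...,2]>80)&near(542,6,75); P=c.plane(contour(m),100)
        P=P[(P[:,0]>520)]; print("rim outer",fitc(P))
        v=hsv[...,2]
    pin=[283,250.5] if n=="T" else [260,212.2]; print(n,"pin@106",c.plane([pin],105))
    dot=[370.38,261.38] if n=="T" else [278.18,295.12]; print(n,"dot@13",c.plane([dot],13))
    # lid outline by depth
    m=(C[...,2]>6)&near(531,-238,56)
    if n=="T":
        P=c.plane(contour(m),12); P=P[P[:,0]>500]; print("lid circle",fitc(P),fitc(P,47))
    bar=(hsv[...,2]<75)&(C[...,2]>35)&near(531,-238,60); 
    P=c.plane(contour(bar),61); r=cv2.minAreaRect(np.float32(P[:,:2])); print(n,"bar",r, cv2.boxPoints(r).round(1).tolist())
    g=(hsv[...,0]>45)&(hsv[...,0]<95)&(hsv[...,1]>40)&near(470,235,90)
    k=contour(g); P=c.plane(k,35); r=cv2.minAreaRect(np.float32(P[:,:2])); print(n,"cup",r,cv2.boxPoints(r).round(1).tolist())
    for nm,x,y in(("mug",400,90),("drop",740,190)): 
        m=(C[...,2]>20)&(C[...,2]<120)&near(x,y,60); print(n,nm,C[m].mean(0).round(1) if m.any() else 0)
E
```

```text
T g desk z -1.52
T l desk z -1.44
T c desk z -1.45
rim outer [546.20630607   9.2103262   45.57944483]
T pin@106 [[492.07907319 -10.54794961 105.        ]]
T dot@13 [[ 471.79737749 -231.16264245   13.        ]]
lid circle [ 531.70986425 -242.25937709   45.72152833] [ 530.59019122 -242.25829006]
T bar ((529.671630859375, -238.12855529785156), (22.217575073242188, 63.8244514465332), 77.73115539550781) [[496.1000061035156, -242.1999969482422], [558.5, -255.8000030517578], [563.2000122070312, -234.10000610351562], [500.79998779296875, -220.5]]
T cup ((441.7328186035156, 231.49827575683594), (41.5785026550293, 38.21971130371094), 13.0953950881958) [[417.20001220703125, 245.39999389648438], [425.79998779296875, 208.1999969482422], [466.29998779296875, 217.60000610351562], [457.70001220703125, 254.8000030517578]]
T mug [402.7 101.   68.7]
T drop [742.1 173.6  58.4]
S g desk z 1.11
S l desk z 0.66
S c desk z 1.44
S pin@106 [[491.7007308  -16.66798256 105.        ]]
S dot@13 [[ 473.55699174 -229.06412775   13.        ]]
S bar ((523.6419067382812, -264.5345764160156), (44.53058624267578, 59.42975997924805), 74.1461410522461) [[489.0, -277.79998779296875], [546.0999755859375, -294.1000061035156], [558.2999877929688, -251.1999969482422], [501.1000061035156, -235.0]]
S cup ((490.4600830078125, 210.3905792236328), (87.67958068847656, 111.6846923828125), 11.595428466796875) [[436.29998779296875, 256.29998779296875], [458.70001220703125, 146.89999389648438], [544.5999755859375, 164.5], [522.2000122070312, 273.8999938964844]]
S mug [404.1  80.4  59.8]
S drop [740.8 162.3  57.6]
```

Run:
```python
from meas import *
T=Cam(np.load("top0.npz")); c=T; C=c.cloud()
near=lambda x,y,r:np.hypot(C[...,0]-x,C[...,1]-y)<r
for th in(85,92):
    m=(C[...,2]>th)&near(542,6,75); P=c.plane(contour(m),100)
    a=np.degrees(np.arctan2(P[:,1]-8,P[:,0]-545)); 
    for lim in(150,120): Q=P[abs((a+160+180)%360-180)>180-lim]; print("rim",th,lim,fitc(Q))
img=c.img.astype(int); 
u,v=np.int32(c.proj([[470,235,30]])[0]); print("px",img[250,184],img[270,186],img[240,160],img[275,200],u,v)
g=((img[...,1]-img[...,2])>6)&((img[...,1]-img[...,0])>1)&near(470,235,90)
g=cv2.morphologyEx(np.uint8(g),cv2.MORPH_CLOSE,np.ones((5,5)))
for nm,m in(("col",g>0),("dep",(C[...,2]>14)&near(470,235,90))):
    P=c.plane(contour(m),35)[:,:2]; r=cv2.minAreaRect(np.float32(P)); print(nm,r)
    d=np.float32(P)
    # principal symmetric axis: slice widths along -x
    for it in range(1):
        b=cv2.boxPoints(r); e=b[1]-b[0] if np.linalg.norm(b[1]-b[0])>np.linalg.norm(b[2]-b[1]) else b[2]-b[1]; e/=np.linalg.norm(e); e*=-np.sign(e[0])
        n=np.array([-e[1],e[0]]); s=P@e;t=P@n
        mm=(s>s.min()+29)&(s<s.min()+71)
        hi=mm&(t>np.median(t)); lo=mm&(t<np.median(t))
        fh=np.polyfit(s[hi],t[hi],1);fl=np.polyfit(s[lo],t[lo],1)
        k=(fh[0]+fl[0])/2; print("e",e,"slopes",fh[0],fl[0],"range",s.min(),s.max(),"mid t",(np.polyval(fh,s[mm].mean())+np.polyval(fl,s[mm].mean()))/2,"w",(np.polyval(fh,s[mm].mean())-np.polyval(fl,s[mm].mean())))
        ax=e+k*n; ax/=np.linalg.norm(ax); n=np.array([-ax[1],ax[0]])
        s=P@ax;t=P@n;mm=(s>s.min()+29)&(s<s.min()+71);md=np.median(t[mm]); tm=(t[mm&(t>md)].mean()+t[mm&(t<md)].mean())/2
        so=(s.min()+51+s.max()-64)/2
        print("axis",ax,np.degrees(np.arctan2(ax[1],ax[0])),"len",np.ptp(s),"origin",so*ax+tm*n)
```

```text
rim 85 150 [546.1298362    9.23269876  45.62379598]
rim 85 120 [546.17513926   9.24049407  45.59624298]
rim 92 150 [546.15988829   9.17589948  45.58172807]
rim 92 120 [546.26356569   9.18860181  45.5202455 ]
px [62 70 61] [74 85 71] [93 96 98] [171 176 178] 184 259
col ((476.8794860839844, 236.79644775390625), (114.26433563232422, 58.66130065917969), 12.662273406982422)
e [-0.97567904 -0.21920389] slopes -0.11157787169582019 0.004140300488677541 range -574.3201332048893 -460.05581724310855 mid t -127.2579450450627 w 54.2850430476112
axis [-0.98603276 -0.16655147] -170.41262588446307 len 114.6787489682236 origin [482.60448634 239.09116187]
dep ((476.8779602050781, 237.4014892578125), (113.91912841796875, 60.62752151489258), 11.918915748596191)
e [-0.9784408 -0.2065273] slopes -0.0017677806492818167 0.014299312062397753 range -572.586266799044 -458.667153596305 mid t -133.96821468178067 w 58.13108853297216
axis [-0.97712761 -0.2126538 ] -167.72208260529663 len 113.92214202698267 origin [483.23051488 238.8705867 ]
```

```bash
cat > plan.py <<'E'
from h import *
CUP=np.array([483.2,239.0]);CY=np.radians(-168); G=np.array([546.2,9.2]);GY=np.radians(21); LID=np.array([530.5,-241.]);LY=np.radians(-11.5)
def down(yaw,s=1):
    "tool down; s=1: tool x along yaw; closing axis across it"
    x=np.array([np.cos(yaw),np.sin(yaw),0])*s; z=np.array([0,0,-1.]); return np.c_[x,np.cross(z,x),z]
GC=np.array([-1,0,25.])  # grasp in cup frame
def cuppose(yaw,th,lip,s):
    "tool pose for the cup tipped th with its lip at a point"
    M=R.from_euler("ZY",[yaw,th]).as_matrix()
    return np.array(lip)+M@(GC-np.array([63,0,30.])), quat(M@down(0,s))
E
python3 - <<'E'
from plan import *
from rig import bot
for s in(1,-1):
    print(s,"pick",bot.ik([*CUP,25],quat(down(CY,s))))
    print("lid",bot.ik([*LID,58],quat(down(LY,s))),bot.ik([*G,151],quat(down(GY,s))))
    for yd in(180,190,200,170,160,150):
        d=np.array([np.cos(np.radians(yd)),np.sin(np.radians(yd))]); lip=[*(G-8*d),120]
        print(yd,[np.round(q,2).tolist() if (q:=bot.ik(*cuppose(np.radians(yd),np.radians(t),lip,s))) is not None else None for t in(0,30,55,78)])
E
```

```text
1 pick [ 3.91387530e-01  5.72110534e-01  1.72265896e+00 -4.44089210e-16
  8.46823163e-01 -1.38884831e+00]
lid [-4.89269465e-01  5.93913393e-01  1.58419772e+00 -4.44089210e-16
  9.63481545e-01  1.28223973e+00] [-5.02070903e-02  3.93720257e-01  1.63924141e+00 -4.44089210e-16
  1.10863099e+00  1.15407009e+00]
180 [[-0.04, 0.58, 1.44, -0.0, 1.11, -1.62], [-0.05, 0.35, 1.8, 0.06, 0.48, -1.67], [-0.07, 0.25, 2.06, 2.74, 0.14, 1.93], [-0.08, 0.32, 2.23, 3.03, 0.77, 1.63]]
190 [[-0.02, 0.58, 1.45, -0.0, 1.11, -1.77], [-0.07, 0.35, 1.8, 0.26, 0.5, -2.01], [-0.12, 0.26, 2.05, 1.98, 0.27, 2.54], [-0.17, 0.33, 2.22, 2.67, 0.81, 1.84]]
200 [[-0.0, 0.58, 1.46, -0.0, 1.11, -1.92], [-0.09, 0.35, 1.79, 0.41, 0.56, -2.31], None, [-0.26, 0.35, 2.19, 2.34, 0.89, 2.0]]
170 [[-0.06, 0.58, 1.45, -0.0, 1.11, -1.46], [-0.04, 0.35, 1.79, -0.15, 0.48, -1.32], [-0.01, 0.26, 2.05, 3.98, 0.18, 0.84], [0.02, 0.33, 2.21, 3.41, 0.78, 1.42]]
160 [[-0.08, 0.58, 1.46, -0.0, 1.11, -1.31], [-0.02, 0.35, 1.79, -0.33, 0.52, -1.0], None, [0.11, 0.35, 2.18, 3.76, 0.83, 1.22]]
150 [[-0.1, 0.57, 1.47, -0.0, 1.1, -1.15], [-0.01
[... 589 characters left out ...]
37], [-0.07, 0.35, 1.8, 0.26, 0.5, 1.13], [-0.12, 0.26, 2.05, 1.98, 0.27, -0.6], [-0.17, 0.33, 2.22, 2.67, 0.81, -1.31]]
200 [[-0.0, 0.58, 1.46, -0.0, 1.11, 1.22], [-0.09, 0.35, 1.79, 0.41, 0.56, 0.83], [-0.18, 0.27, 2.03, 1.69, 0.43, -0.46], [-0.26, 0.35, 2.19, 2.34, 0.89, -1.14]]
170 [[-0.06, 0.58, 1.45, -0.0, 1.11, 1.68], [-0.04, 0.35, 1.79, -0.15, 0.48, 1.82], [-0.01, 0.26, 2.05, 3.98, 0.18, -2.3], [0.02, 0.33, 2.21, 3.41, 0.78, -1.72]]
160 [[-0.08, 0.58, 1.46, -0.0, 1.11, 1.84], [-0.02, 0.35, 1.79, -0.33, 0.52, 2.14], None, [0.11, 0.35, 2.18, 3.76, 0.83, -1.92]]
150 [[-0.1, 0.57, 1.47, -0.0, 1.1, 1.99], [-0.01, 0.36, 1.78, -0.46, 0.59, 2.42], None, [0.18, 0.39, 2.12, 4.07, 0.92, -2.07]]
```

Run:
```python
from plan import *
from rig import bot
for yd in(210,225,240,255,270):
    d=np.array([np.cos(np.radians(yd)),np.sin(np.radians(yd))]); lip=[*(G-8*d),120]; print(yd)
    for t in(25,35,45,55,65,80): 
        q=bot.ik(*cuppose(np.radians(yd),np.radians(t),lip,-1)); print("  ",t,None if q is None else np.round(q,2).tolist())
```

```text
210
   25 [-0.08, 0.39, 1.73, 0.38, 0.7, 0.71]
   35 [-0.12, 0.34, 1.83, 0.69, 0.58, 0.42]
   45 [-0.17, 0.3, 1.92, 1.1, 0.53, 0.0]
   55 [-0.22, 0.3, 2.0, 1.52, 0.59, -0.42]
   65 [-0.27, 0.31, 2.07, 1.83, 0.73, -0.75]
   80 [-0.33, 0.39, 2.14, 2.1, 1.04, -1.05]
225
   25 [-0.09, 0.39, 1.72, 0.47, 0.8, 0.4]
   35 [-0.15, 0.36, 1.8, 0.75, 0.74, 0.13]
   45 [-0.21, 0.34, 1.87, 1.05, 0.75, -0.17]
   55 [-0.27, 0.34, 1.93, 1.33, 0.82, -0.45]
   65 [-0.33, 0.37, 1.99, 1.55, 0.95, -0.68]
   80 [-0.4, 0.46, 2.04, 1.78, 1.2, -0.92]
240
   25 [-0.1, 0.41, 1.7, 0.51, 0.91, 0.14]
   35 [-0.16, 0.39, 1.76, 0.75, 0.91, -0.09]
   45 [-0.23, 0.38, 1.81, 0.98, 0.96, -0.3]
   55 [-0.3, 0.4, 1.85, 1.18, 1.04, -0.5]
   65 [-0.36, 0.44, 1.88, 1.34, 1.16, -0.66]
   80 [-0.43, 0.53, 1.9, 1.53, 1.38, -0.85]
255
   25 [-0.1, 0.42, 1.68, 0.51, 1.03, -0.1]
   35 [-0.17, 0.42, 1.71, 0.71, 1.07, -0.28]
   45 [-0.24, 0.43, 1.73, 0.89, 1.15, -0.43]
   55 [-0.3, 0.47, 1.75, 1.04, 1.25, -0.57]
   65 [-0.36, 0.51, 1.76, 1.17, 1.36, -0.68]
   80 [-0.42, 0.61, 1.76, 1.33, 1.56, -0.81]
270
   25 [-0.1, 0.43, 1.66, 0.48, 1.14, -0.32]
   35 [-0.17, 0.45, 1.66, 0.64, 1.23, -0.46]
   45 [-0.24, 0.48, 1.65, 0.79, 1.33, -0.56]
   55 [-0.29, 0.53, 1.64, 0.91, 1.44, -0.65]
   65 [-0.34, 0.59, 1.63, 1.02, 1.56, -0.72]
   80 [-0.4, 0.69, 1.61, 1.17, 1.74, -0.8]
```

Run:
```python
from plan import *
from rig import bot
q=quat(down(CY,-1)); g=CUP+np.array([-np.cos(CY),-np.sin(CY)])
bot.move_gripper(85)
bot.move_to([*g,130],q); bot.servo_line([*g,25],speed=100,until_force=8)
s=bot.read_state();print(s["clock"],s["ee_pos"],s["ft_force"])
bot.move_gripper(50,40); s=bot.read_state();print(s["grip_width"],s["grip_force"],s["clock"])
bot.servo_line([*g,120],speed=80); s=bot.read_state();print(s["grip_width"],s["ft_force"],s["clock"])
c=bot.read_camera("top"); d=bot.read_camera("side")
cv2.imwrite("pics/lift.png",np.hstack([cv2.resize(k["image"][v-60:v+60,u-60:u+60],(400,400)) for k,u,v in((c,190,255),(d,225,180))]))
```

```text
3.1167 [484.5088792  239.36405679  25.61384506] [ 0.76578476 -0.22631134  0.05605426]
56.27982586344324 43.3044558763504 3.4917
56.07214829807995 [-0.34649835  0.9514122  -3.13131941] 4.8333
```

View pics/lift.png

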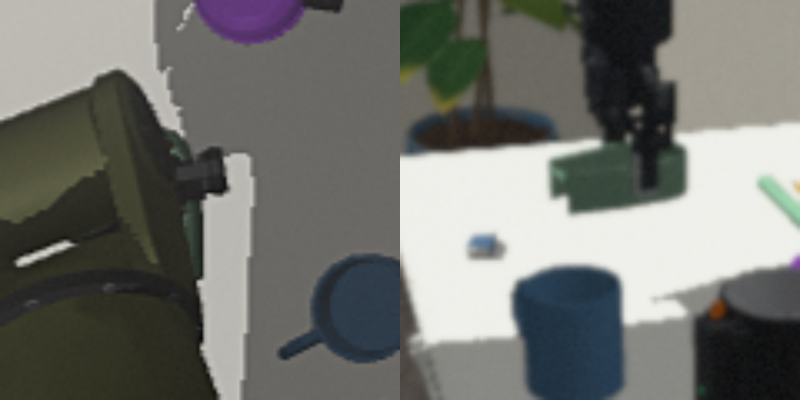

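Run:
```python
from plan import *
from rig import bot
Y=np.radians(240); d=np.array([np.cos(Y),np.sin(Y)])
def go(t,z,back,sp):
    p,q=cuppose(Y,np.radians(t),[*(G-back*d),z],-1); bot.servo_line(p,q,speed=sp)
p=bot.read_state()["ee_pos"]; bot.servo_line([p[0],p[1],200],speed=100)
go(15,175,14,120); go(30,125,14,80)
print(bot.read_state()["clock"])
for t in(40,48,56,64,72): go(t,122,10,25)
bot.dwell(.4); go(82,122,8,25)
s=bot.read_state();print(s["clock"],s["ft_force"],s["grip_width"],s["ee_pos"])
c=bot.read_camera("top"); e=bot.read_camera("side")
cv2.imwrite("pics/pour.png",np.hstack([cv2.resize(k["image"][v-50:v+50,u-50:u+50],(400,400),interpolation=cv2.INTER_CUBIC) for k,u,v in((c,276,229),(e,276,215))]))
```

```text
8.2167
11.9417 [ 0.25635426 -0.40979065 -1.91440233] 56.070931361692274 [557.25158452  28.1107967  184.71520627]
```

View pics/pour.png

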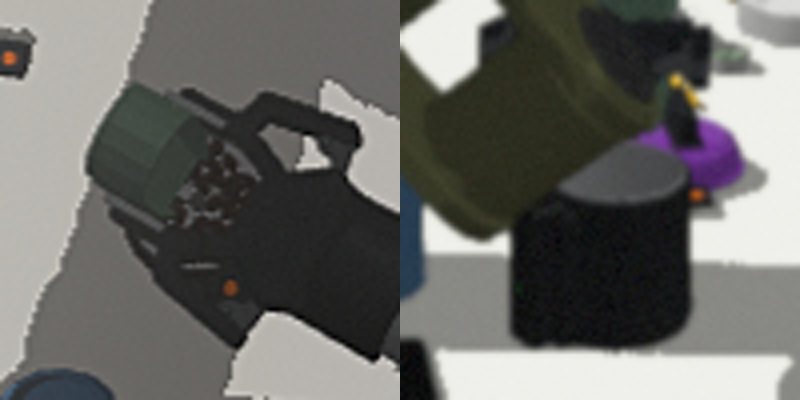

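Run:
```python
from plan import *
from rig import bot
Y=np.radians(240); d=np.array([np.cos(Y),np.sin(Y)])
def go(t,z,back,sp):
    p,q=cuppose(Y,np.radians(t),[*(G-back*d),z],-1); bot.servo_line(p,q,speed=sp)
go(74,122,8,60);go(84,122,8,60);go(76,122,8,60);go(84,122,8,60);bot.dwell(.3)
go(55,128,10,60);go(25,150,14,80);go(10,185,20,100)
q=quat(down(CY,-1)); g=CUP+np.array([-np.cos(CY),-np.sin(CY)])
bot.servo_line([*g,150],q,speed=150); bot.servo_line([*g,40],speed=90); print(bot.servo_line([*g,25],speed=25,until_force=6))
s=bot.read_state();print(s["clock"],s["ft_force"],s["ee_pos"])
bot.move_gripper(85); bot.servo_line([*g,140],speed=100)
bot.move_to([*LID,200],quat(down(LY,1)))
c=bot.read_camera("top"); e=bot.read_camera("side"); print(bot.read_state()["clock"])
np.savez("top1.npz",**{k:np.array(v) for k,v in c.items()})
cv2.imwrite("pics/back.png",np.hstack([cv2.resize(k["image"][v-40:v+40,u-40:u+40],(400,400),interpolation=cv2.INTER_CUBIC) for k,u,v in((c,276,235),(c,184,258))]))
```

```text
True
18.7917 [-1.51182659 -1.02964477  5.95538518] [483.94199731 239.13880452  25.59806108]
22.3583
```

View pics/back.png

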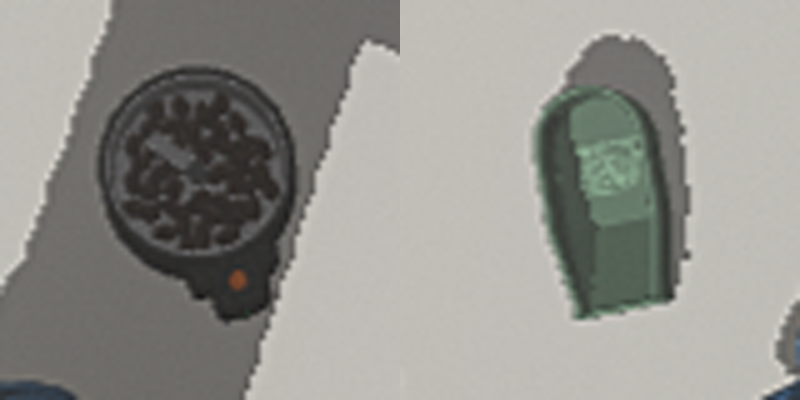

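The bowl shows all the beans and the cup at (184,258) is upright and empty. Next is the lid.

Run:
```python
from plan import *
from rig import bot
q=quat(down(LY,1))
bot.move_gripper(45); bot.servo_line([*LID,75],q,speed=90); print(bot.servo_line([*LID,58],speed=30,until_force=5))
s=bot.read_state();print(s["clock"],s["ee_pos"],s["ft_force"])
bot.move_gripper(8,70); s=bot.read_state();print(s["grip_width"],s["grip_force"],s["ft_force"])
z=s["ee_pos"][2]; p=s["ee_pos"]; bot.servo_line([p[0],p[1],210],speed=90)
bot.servo_line([*G,210],quat(down(GY,1)),speed=130)
s=bot.read_state();print(s["clock"],s["ee_pos"],s["ft_force"],s["grip_width"])
bot.servo_line([*G,172],speed=60)
c=bot.read_camera("top"); e=bot.read_camera("side"); print(bot.read_state()["clock"])
for n,k in(("top2",c),("side2",e)): np.savez(n+".npz",**{a:np.array(v) for a,v in k.items()})
cv2.imwrite("pics/over.png",np.hstack([cv2.resize(k["image"][v-40:v+40,u-40:u+40],(400,400),interpolation=cv2.INTER_CUBIC) for k,u,v in((c,276,235),(e,276,215))]))
```

```text
False
25.0917 [ 530.53299307 -241.03610669   58.02683939] [-0.66200867 -0.09480273  0.13641322]
14.371338896426613 69.20305252075195 [0.15310397 1.02365008 3.0449617 ]
29.3917 [546.21336983   8.76017079 210.00368396] [ 0.10137303 -0.41923708 -1.1457812 ] 14.509689971096122
30.275
```

View pics/over.png

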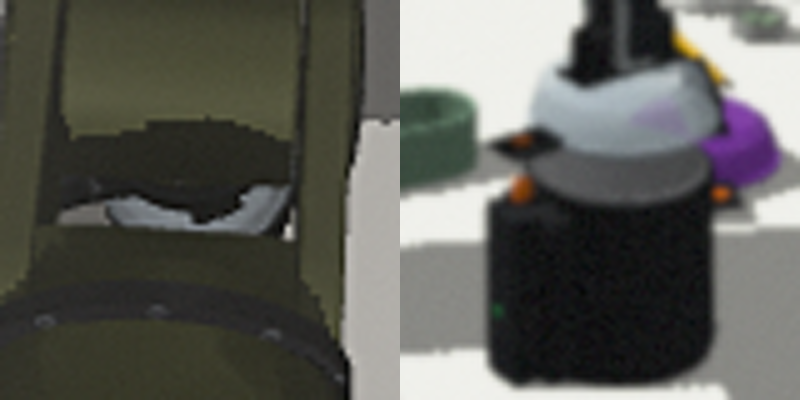

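The side view shows the lid level over the bowl, with its dot (525,140) right above the pin (523,187). I'll lower it gently.

Run:
```python
from plan import *
from rig import bot
def st(t):
    s=bot.read_state();print(t,round(s["clock"],2),s["ee_pos"].round(2),s["ft_force"].round(2),s["moment"].round(2),round(s["grip_width"],2))
st("a"); print(bot.servo_line([*G,159],speed=25,until_force=5)); st("159")
print(bot.servo_line([*G,152.5],speed=8,until_force=14)); st("152.5")
```

```text
a 30.27 [546.38   9.2  172.43] [-0.28  0.13 -1.47] [ 0.01 -0.05 -0.  ] 14.53
False
159 30.94 [546.24   9.19 159.  ] [ 0.43  0.49 -2.17] [ 0.06 -0.03 -0.01] 14.8
False
152.5 31.9 [546.33   9.21 152.66] [1.51 0.75 2.94] [ 0.02 -0.14 -0.02] 14.68
```

Run:
```python
from plan import *
from rig import bot
def st(t):
    s=bot.read_state();print(t,round(s["clock"],2),s["ee_pos"].round(2),s["ft_force"].round(2),s["moment"].round(2),round(s["grip_width"],2))
print(bot.servo_line([*G,146],speed=5,until_force=14)); st("press")
bot.dwell(.5); st("hold")
e=bot.read_camera("side"); c=bot.read_camera("top")
for n,k in(("top3",c),("side3",e)): np.savez(n+".npz",**{a:np.array(v) for a,v in k.items()})
cv2.imwrite("pics/press.png",cv2.resize(e["image"][175:255,236:316],(560,560),interpolation=cv2.INTER_CUBIC))
```

```text
True
press 32.5 [546.37   9.19 151.42] [ 0.11 -0.37  4.35] [-0.02  0.15 -0.03] 14.21
hold 33.0 [546.38   9.2  151.41] [ 0.53 -0.9   4.58] [0.03 0.22 0.04] 14.59
```

View pics/press.png

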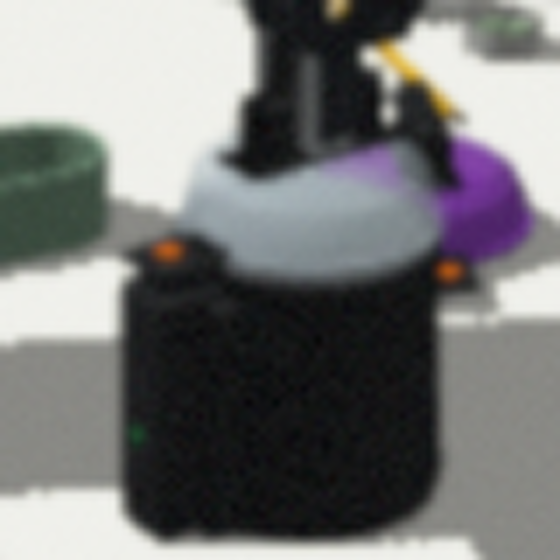

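The lid is seated with its tab on the pin, and a green lamp shows at (137,433) in the crop. The sustained force is only about 6 N, so I'll press further in small steps and watch the lamp.

```bash
cat > press.py <<'E'
from plan import *
from rig import bot
def st(t):
    s=bot.read_state();print(t,round(s["clock"],2),s["ee_pos"].round(2),s["ft_force"].round(2),s["moment"].round(2),round(s["grip_width"],2));return s
def lamp():
    p=bot.read_camera("side")["image"][228:246,250:264].astype(int); return (p[...,1]-p[...,2]).max()
E
python3 - <<'E'
from press import *
for n in("side0","side2","side3"):
    p=np.load(n+".npz")["image"][228:246,250:264].astype(int); print(n,(p[...,1]-p[...,2]).max())
z=151.2
for i in range(12):
    bot.servo_line([*G,z],speed=4); bot.dwell(.15); s=st(round(z,2)); 
    if s["ft_force"][2]>17: break
    z-=.3
print(lamp())
E
```

```text
side0 17
side2 37
side3 36
151.2 33.5 [546.3    9.2  151.38] [ 1.69 -0.28  5.14] [ 0.05 -0.08 -0.01] 14.6
150.9 33.9 [546.3    9.15 151.33] [0.52 1.14 8.05] [ 0.09  0.21 -0.03] 14.52
150.6 34.3 [546.29   9.16 151.31] [-1.42 -0.39 11.74] [0.09 0.5  0.02] 14.29
150.3 34.7 [546.32   9.17 151.32] [-3.880e+00  1.000e-02  1.473e+01] [0.12 0.74 0.02] 14.92
150.0 35.1 [546.31   9.15 151.29] [-5.34  0.1  17.07] [ 0.05  0.99 -0.  ] 14.44
36
```

The lid sits hard, but there is a side load (Fx −5 N, My 1 Nm), so it may be off-centre. I'll lift it 3 mm and probe sideways to find the bowl's centre.

Run:
```python
from press import *
bot.servo_line([*G,154.3],speed=20); bot.dwell(.2); st("up")
h=[]
for d in np.array([[1,0],[-1,0],[0,1],[0,-1]]):
    hit=bot.servo_line([*(G+7*d),154.3],speed=10,until_force=5); s=st((d.tolist(),hit)); h.append(s["ee_pos"][:2])
    bot.servo_line([*G,154.3],speed=25)
print("centre",[(h[0][0]+h[1][0])/2,(h[2][1]+h[3][1])/2])
```

```text
up 35.72 [546.13   9.19 154.1 ] [ 1.24 -0.23  1.33] [-0.07 -0.14  0.02] 14.54
([1, 0], True) 36.09 [547.69   9.16 153.79] [-0.1  -0.23  3.64] [-0.06  0.24  0.09] 14.4
([-1, 0], True) 36.88 [541.57   9.19 154.59] [1.5  0.75 3.69] [-0.   -0.16 -0.03] 14.37
([0, 1], True) 37.62 [546.12  11.5  154.24] [-0.32 -1.99  4.12] [-0.38  0.1  -0.01] 14.54
([0, -1], True) 38.35 [546.11   5.42 154.22] [-0.47  2.02  4.22] [0.35 0.03 0.06] 14.49
centre [np.float64(544.6273382105695), np.float64(8.46322413388343)]
```

Run:
```python
from press import *
c=[544.6,8.5]
bot.servo_line([*c,154.3],speed=15); z=151.8
bot.servo_line([*c,z],speed=6)
for i in range(12):
    bot.servo_line([*c,z],speed=4); bot.dwell(.15); s=st(round(z,2)); 
    if s["ft_force"][2]>17: break
    z-=.3
print(lamp())
```

```text
151.8 39.88 [544.6    8.51 151.82] [-0.73 -0.42  3.27] [ 0.03  0.17 -0.01] 14.61
151.5 40.28 [544.61   8.5  151.56] [-0.92 -0.06  4.04] [-0.03  0.25 -0.01] 14.56
151.2 40.68 [544.6    8.45 151.5 ] [-2.14  0.13  6.72] [-0.    0.54 -0.01] 14.7
150.9 41.08 [544.55   8.47 151.41] [-4.3  0.  10. ] [0.03 0.77 0.02] 14.35
150.6 41.48 [544.55   8.44 151.39] [-5.96 -0.23 12.15] [ 0.04  1.07 -0.03] 14.45
150.3 41.88 [544.55   8.45 151.35] [-8.18 -0.83 16.37] [ 0.04  1.39 -0.  ] 14.8
150.0 42.28 [544.53   8.42 151.33] [-10.    -0.71  18.7 ] [-0.02  1.66  0.02] 14.6
36
```

Run:
```python
from press import *
c=[544.6,8.5]
for z in(149.7,149.4,149.1): bot.servo_line([*c,z],speed=4); bot.dwell(.15); s=st(z)
e=bot.read_camera("side"); np.savez("side4.npz",**{a:np.array(v) for a,v in e.items()})
A=[np.load(f"side{i}.npz")["image"] for i in(2,3,4)]
for a in A: 
    p=a[228:246,250:264].astype(int); k=np.unravel_index((p[...,1]-p[...,2]).argmax(),p.shape[:2]); print(k,p[k])
cv2.imwrite("pics/final.png",np.hstack([cv2.resize(a[195:245,250:305],(385,350),interpolation=cv2.INTER_CUBIC) for a in (A[1],A[2])]))
S=Cam(np.load("side4.npz")); S3=Cam(np.load("side2.npz"))
for s_ in(S3,S):
    m=cv2.inRange(cv2.cvtColor(s_.img,cv2.COLOR_BGR2HSV),(4,130,90),(20,255,255)); m[:, :250]=0; m[:,275:]=0;m[:195]=0;m[225:]=0
    k,l,stt,ce=cv2.connectedComponentsWithStats(m); print(stt[1:].tolist(),ce[1:].round(2).tolist())
g=R.from_euler("z",GY).as_matrix()
print("dot expected flush",S.proj([544.6,8.5,106]+g@[-60,0,0]))
```

```text
149.7 42.73 [544.53   8.42 151.3 ] [-11.46   0.08  23.12] [ 0.05  1.97 -0.03] 14.48
149.4 43.13 [544.52   8.45 151.28] [-1.367e+01 -1.000e-02  2.638e+01] [ 0.02  2.25 -0.01] 14.56
149.1 43.53 [544.53   8.42 151.26] [-15.24  -0.85  28.57] [0.06 2.5  0.04] 14.6
(np.int64(9), np.int64(5)) [41 66 29]
(np.int64(9), np.int64(5)) [43 67 31]
(np.int64(8), np.int64(5)) [43 66 30]
[[260, 202, 1, 1, 1], [258, 211, 4, 4, 13]] [[260.0, 202.0], [259.62, 212.54]]
[[257, 210, 5, 3, 11]] [[259.0, 210.91]]
dot expected flush [[258.321296   211.32567735]]
```

View pics/final.png

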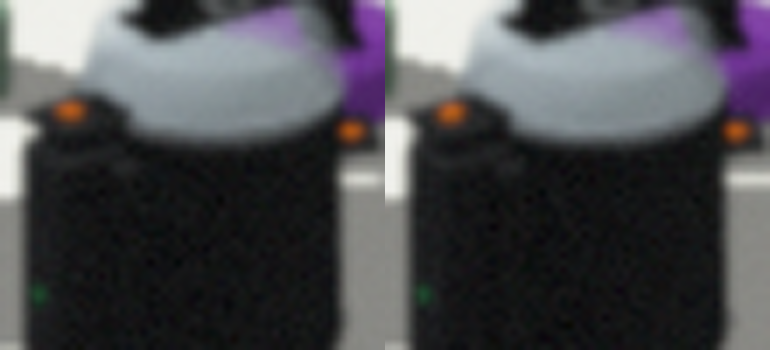

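Run:
```python
from plan import *
g=R.from_euler("z",GY).as_matrix()
for n,c,z,rows in(("side2",[546.38,9.2],172.43,(196,208)),("side3",[546.37,9.19],151.42,(204,218)),("side4",[544.53,8.43],151.26,(204,218))):
    S=Cam(np.load(n+".npz")); p=S.img[rows[0]:rows[1],250:270].astype(float); w=np.clip(p[...,2]-p[...,0]-30,0,None)
    v,u=np.mgrid[rows[0]:rows[1],250:270]; m=np.array([(w*u).sum(),(w*v).sum()])/w.sum()
    e=S.proj(np.array([*c,z-58+13])+g@[-60,0,0])[0]; print(n,m.round(2),e.round(2),(m-e).round(2))
```

```text
side2 [259.96 202.52] [258.96 202.86] [ 1.   -0.34]
side3 [259.58 210.38] [258.97 210.96] [ 0.61 -0.58]
side4 [259.01 210.68] [258.3  211.24] [ 0.71 -0.56]
```

Run:
```python
from press import *
bot.dwell(3.5); st("held"); print(bot.finish_job())
```

```text
held 47.08 [544.53   8.43 151.26] [-15.35  -0.67  29.5 ] [ 0.01  2.57 -0.03] 14.33
the job is handed in; nothing more can be done
None
```

The job is handed in at 47 s: all the beans are in the bowl, the empty cup is upright on the desk, and the lid is held down on the rim with its tab over the start pin at about 30 N for over three seconds; I saw no running signal, so I infer that the grinder runs from the lid's height and the forces.

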